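# Fit the heater's adapter plate and hold the surface probe on its mark

## Robot

A 6-joint arm with a two-finger parallel gripper is mounted at the origin on the work surface. World frame = base frame: x ahead of the robot, y to its left, z up, the work surface at z = 0. Lengths are in m, angles in rad, forces in N, time in s.
With the tool pointing down it reaches from about 0.3 to 0.775 m from the base axis. Payload 14.6 kg.
Tool frame: the origin (TCP) lies midway between the tips of the shut fingers; the grasp point (between the pads) lies 19 mm behind it (grasp_offset is the distance from the TCP to the grasp point, in m); z points along the fingers, y is the line along which they close (so a half turn about z gives the same grasp; the last joint's range is limited). The gripper opens to 94 mm and grips with 3 to 60 N. Pads are 16 mm wide; open, the fingers measure 119 mm over their backs; the gripper's body (75 mm by 177 mm) begins 78 mm behind the grasp point.
Start: joints at [1.121, 0.3, 1.521, -0, 1.321, -0.067], TCP at [0.205, 0.51, 0.205] pointing down, gripper open.
Joint ranges: [-3.03, 3.03], [-0.79, 2.21], [0.23, 2.52], [-1.04, 4.18], [0, 3.07], [-2.55, 2.55]. Speed limits (rad/s): [2.22, 2.22, 2.57, 3.14, 3.14, 3.14].

## Interface

Orientations are given as [roll, pitch, yaw] about the fixed x, y, z axes, in that order (R = Rz(yaw) Ry(pitch) Rx(roll)).
In Python, from station import * gives the robot as it stands. The module is installed in compiled form; this text tells all that it offers.
- The arm moves only by the tool send_rows, never from a script. Its argument "rows" is a list of rows, each an object of numbers: "dx", "dy", "dz": the shift along the tool's x, y, z in mm; "roll": the turn about the tool's z in degrees; "jaw": the closure, from -1 (fully open) to 1 (shut). In form: [{"dx": .., "dy": .., "dz": .., "roll": .., "jaw": ..}, ...]. A call has 1 to 12 rows; each row shifts and turns the commanded pose from where the row before left it, along the tool's axes as they then stand; what a row does not reach is not made up. A row lasts 1/12 s, in which the tool goes at most 41.7 mm and 7.16 degrees, less where a joint would pass 70% of its speed; a pose out of reach is approached as far as the arm can. A call is refused whole if a number of a shift passes 41.7 or a number of a turn 7.16, either way. A call with a gripper value outside its range is refused whole. The fingers move at their own pace and stop on an object; "force" is the grip in N (left out, the last holds). Time passes only in rows, so rows that do not move let the fingers close. It gives the time, the measured TCP pose, the force, the opening and the grip force at its end, in the units of the state.
- get_obs(): the state, without advancing time (a new reading comes with each control period).
- camera(name): name is "scene" or "top" or "wrist"; returns a dict with "frame" (480x640x3 uint8, red, green, blue), "z_map" (480x640 float32, m along the optical axis (not along the pixel's ray), 0 where there is no reading), "camera_matrix" (3x3 intrinsics, pixels), "D" ([k1, k2, p1, p2, k3] as OpenCV has them; the pictures are not rectified), "rvec" (rotation vector, rad) and "tvec" (3), from world to camera coordinates, as OpenCV has them. Camera axes: x right, y down, z forward; pixel columns grow to the right and rows downward; lengths in m; the calibration is good to about 2 mm. A picture is of the moment at which its call begins.
- hand_in(): hands the job in; it is judged then, once.
The state is a dict: "time_s": time; "qpos": joint angles; "joint_vel": joint speeds; "tau": joint torques, N m; "ee_pos": TCP position; "eef_rot": TCP orientation; "force": force on the tool from outside, world axes, zero at the start; "moment": the same for the moment, N m; "grip_width": finger opening in m; "grip_force": force on a finger pad.
Only numpy, scipy, OpenCV 4.12 (cv2) and the standard library are available. Lean on these libraries where they do the work, as an engineer would, in place of code of your own. Each camera call takes 0.05 s, during which the arm holds its last target. There are 200 camera calls.

## Task

Lower the loose adapter plate by its grip fin over the two pins of the block heater until it lies flush on the bed, and let go of it. Then take the surface probe from its leaning stand and hold it upright with its spring tip lightly pressed inside the ring marked on the plate, the spring partly pushed in but not bottomed; finish there, still holding the probe with the tip in contact. Do not drop the plate or press hard, and leave everything else on the bench where it is.

Things in the scene. Friction and masses are not known exactly. Their poses are not given: they have to be found in the camera images.
- heater_bed (a point): Centre of the top of the block heater's bed, 60 mm above the bench. The heater is a fixed white box, 150 (x) x 190 (y) x 52 mm, with a raised dark bed 112 x 152 mm. Two upright steel pins stand on the bed at x = 0, y = +50 and -50 mm: 10 mm diameter for the lower 10 mm, then tapering to 4 mm at their tops, 20 mm above the bed. Axes along its sides, z up.
- plate_grip (a point): On the fin of the loose aluminium plate, 90 (x) x 130 (y) x 12 mm, 0.4 kg: 38 mm above its underside, over its centre. It starts flat on the bench, fin up. The black fin on its middle is 14 mm thick (x), 50 mm long (y), top 56 mm above the underside. Two through holes of 12 mm at x = 0, y = +50 and -50 mm fit the pins; either way round is right. Flush on the bed, this point is 38 mm above the bed.
- spot (a point): Centre of the marked ring on the plate's top face, at x = +27, y = +28 mm from the plate's centre. The ring is a thin dark line of 24 mm outer and 18 mm inner diameter.
- probe_grip (a point): Centre of the grey handle of the loose surface probe (0.12 kg). z runs from tip to rear; upright: z up, tip down. The handle is a bar 24 (x) x 20 (y) mm, reaching 38 mm to each side along z; below it a 10 mm round shaft, 63 mm long, then the spring tip, its end 113 mm from here when free. At the start it hangs in the stand by its handle's shoulder, rear end leaning 20 deg to the robot.
- tip_end (a point): Centre of the end face of the probe's spring tip: a copper disc of 8 mm diameter on a thin rod. It lies on the probe's axis.
- tip (a joint): How far the spring tip is pushed into the shaft, m: 0 free, 0.009 bottomed. The spring is 500 N/m (2.5 N at 5 mm), no preload.
- stand: The probe's stand, fixed: white base 100 x 80 x 12 mm and a square tube, 16 mm wide inside and 24 mm outside, leaning 20 degrees towards the stand's -x; its rim is about 100 mm above the bench, above the origin. The probe stands 75 mm deep in it: draw it out along its axis by 80 mm or more. At the start the probe's top is 175 mm above the bench. Origin under the base's centre.
- beaker: Bystander: clear beaker, 64 mm diameter, 75 mm high; origin under its centre.
- jar: Bystander: amber jar, 56 mm diameter, 75 mm high; origin under its centre.
- timer: Bystander: white timer, 54 x 54 x 18 mm, lying flat; origin under its centre.
- tuberack: Bystander: white divided tube tray, 50 x 58 x 28 mm; origin under its centre.
- tipbox: Bystander: yellow box with clear lid, 88 x 125 x 68 mm; origin under its centre.
Mind the look-alikes: they are no part of the job. There is more than one size of the part that bears probe_grip; the job needs the largest. What is shaped like the part that bears plate_grip but red is not meant.

How it is judged:
By the outcome, as a careful person would: the job done as asked, in the order asked, and still so for the second after the job is handed in, while the arm keeps its last pose, push and grip.
It also fails if it takes over 67 s, if anything falls off the work surface, if the arm or the gripper's body presses on something with over 40 N, if the wrist force passes 120 N, or if a joint passes its speed limit or range.

## Working session

There is one attempt and no reset: what is moved stays moved. The work goes in short steps, Python scripts to look and compute and a tool call to move; the robot and the scene stay as the last step left them, time stands still between calls to the robot, and variables do not carry over. Pictures are saved under pics/ and viewed, at most 10 in all, crops included, and the job is handed in when it is done.

Besides the shell and the picture viewer there is one more tool, called after "Emit:" as name(argument=value, ...) on one line, values as JSON. send_rows: Moves the arm, as the interface text tells. Its arguments: {"type":"object","properties":{"rows":{"type":"array"},"force":{"type":"number"}},"required":["rows"]}

```bash
mkdir -p pics; cat > h.py <<'E'
from station import *
import numpy as np, cv2
def cam(n):
    c=camera(n); c['R']=cv2.Rodrigues(np.array(c['rvec'],float))[0]; c['t']=np.array(c['tvec'],float).ravel(); return c
def save(c,f): cv2.imwrite('pics/'+f,c['frame'][:,:,::-1])
def cloud(c):
    v,u=np.mgrid[0:480,0:640]
    p=cv2.undistortPoints(np.stack([u.ravel(),v.ravel()],1).astype(float)[:,None],np.array(c['camera_matrix'],float),np.array(c['D'],float))[:,0]
    z=c['z_map'].ravel()[:,None]
    P=(np.hstack([p,np.ones_like(z)])*z-c['t'])@c['R']
    P[z[:,0]==0]=np.nan
    return P.reshape(480,640,3)
def ray(c,uv,h):
    p=cv2.undistortPoints(np.array(uv,float).reshape(-1,1,2),np.array(c['camera_matrix'],float),np.array(c['D'],float))[:,0]
    d=np.hstack([p,np.ones((len(p),1))])@c['R']; o=-c['R'].T@c['t']
    return o+d*((h-o[2])/d[:,2])[:,None]
E
python3 - <<'E'
from h import *
for n in('top','scene'):
    c=cam(n); save(c,n+'1.png'); np.savez(n+'1.npz',P=cloud(c),**c)
o=get_obs(); print({k:np.round(v,3) for k,v in o.items()})
E
```

```text
{'time_s': np.float64(0.1), 'qpos': array([ 1.121,  0.3  ,  1.521,  0.   ,  1.321, -0.067]), 'joint_vel': array([-0.001, -0.002, -0.002, -0.   ,  0.   , -0.   ]), 'tau': array([ 1.0000e-03, -5.3264e+01, -3.5329e+01,  7.1000e-02,  2.3000e-02,
       -0.0000e+00]), 'ee_pos': array([0.205, 0.51 , 0.205]), 'eef_rot': array([-3.141, -0.   ,  2.759]), 'force': array([-0.54 ,  0.54 , -0.207]), 'moment': array([0.018, 0.02 , 0.045]), 'grip_force': np.float64(0.0), 'grip_width': np.float64(0.094)}
```

View pics/top1.png

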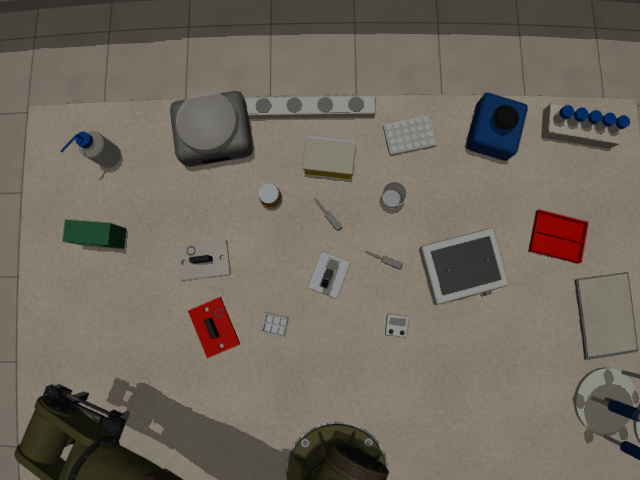

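View pics/scene1.png

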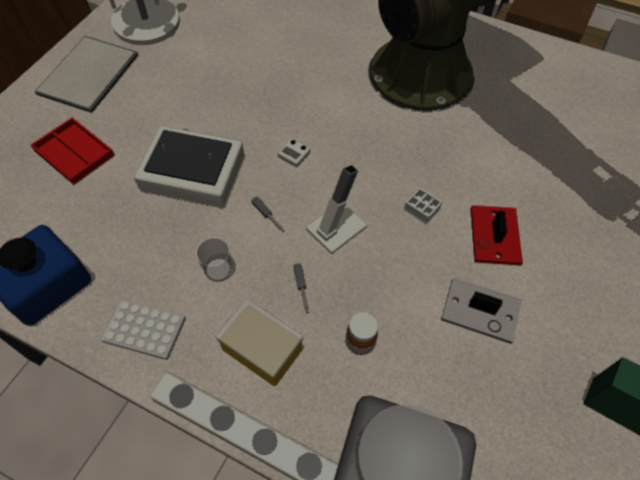

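The top view shows the grey plate at (205,260) with its ring at its upper-left, the heater at (464,266), and the stand with its probe at (328,275). Decoys are the red plate at (214,327) and the small probes at (330,215) and (383,259).

```bash
cat > m.py <<'E'
from h import *
def rect(Q): 
    r=cv2.minAreaRect((Q[:,:2]*1000).astype(np.float32)); return np.round(r[0],1),np.round(r[1],1),round(r[2],2)
def win(P,u0,u1,v0,v1,z0,z1):
    Q=P[v0:v1,u0:u1].reshape(-1,3); return Q[(Q[:,2]>z0)&(Q[:,2]<z1)]
if __name__=='__main__':
    for n,wp,wh,ws in(('top',(170,238,232,288),(412,515,222,310),(300,355,245,305)),('scene',(435,528,270,350),(130,250,115,210),(300,372,155,255))):
        d=np.load(n+'1.npz'); P=d['P']
        print(n)
        for nm,w,z0,z1 in(('plate',wp,.007,.017),('fin',wp,.048,.062),('heaterbox',wh,.045,.055),('bed',wh,.0565,.064),('pins',wh,.068,.09),('base',ws,.008,.016),('probetop',ws,.11,.2)):
            Q=win(P,*w,z0,z1); print(nm,len(Q),*(rect(Q) if len(Q)>4 else ()), np.round(np.nanmedian(Q,0),4) if len(Q) else '')
        Q=win(P,*ws,.11,.19)
        for a in np.arange(.1,.19,.01):
            q=Q[(Q[:,2]>=a)&(Q[:,2]<a+.01)]
            if len(q): print(round(a,2),len(q),np.round(q.min(0),4),np.round(q.max(0),4))
E
python3 m.py
```

```text
top
plate 1432 [539.4 338.8] [146.4 135.4] 84.67 [0.5344 0.3354 0.0112]
fin 107 [537.6 335.8] [13.5 47.5] 6.91 [0.5365 0.3359 0.0553]
heaterbox 1842 [ 514.  -321.5] [149.5 191.3] 13.82 [ 0.5118 -0.3148  0.0509]
bed 2082 [ 511.3 -316.4] [141.4 179. ] 12.19 [ 0.5133 -0.3208  0.0594]
pins 26 [ 512.9 -320.5] [  7.8 107.6] 14.18 [ 0.5132 -0.3196  0.0745]
base 726 [507.1  28.8] [117.  111.9] 63.28 [0.493  0.0191 0.0114]
probetop 172 [484.2  22.2] [19.8 46.7] 68.87 [0.4823 0.0226 0.1679]
0.11 14 [0.4986 0.0063 0.11  ] [0.5085 0.0225 0.1199]
0.12 11 [0.496  0.0087 0.1201] [0.5033 0.0248 0.1286]
0.13 13 [0.4911 0.0088 0.1307] [0.5007 0.0271 0.1393]
0.14 13 [0.4727 0.0112 0.1402] [0.4956 0.0271 0.1499]
0.15 14 [0.486  0.0113 0.1501] [0.4931 0.0294 0.1598]
0.16 44 [0.4611 0.0137 0.1603] [0.4904 0.0386 0.17  ]
0.17 62 [0.4633 0.016  0.17  ] [0.4857 0.0339 0.1786]
0.18 1 [0.4764 0.0183 0.1804] [0.4764 0.0183 0.1804]
scene
plate 2630 [539.7 334.7] [ 94.3 130.8] 6.37 [0.549  0.3353 0.0113]
fin 247 [540.4 335. ] [16.6 50.4] 6.86 [0.5414 0.3357 0.0545]
heaterbox 1913 [ 516.9 -324.1] [153.4 190.7] 13.62 [ 0.5537 -0.2988  0.0513]
bed 2977 [ 518.7 -321.6] [129.5 163.9] 17.59 [ 0.5186 -0.3231  0.0599]
pins 42 [ 516.2 -322.6] [  9.8 105.3] 14.09 [ 0.5079 -0.2779  0.0741]
base 1044 [466.1 -50.7] [232.4 106.1] 62.44 [0.5042 0.0259 0.0119]
probetop 518 [486.3  18.2] [22.1 48.2] 69.47 [0.4901 0.0209 0.1488]
0.11 62 [0.4824 0.0018 0.1101] [0.5127 0.028  0.1196]
0.12 71 [0.4812 0.0031 0.12  ] [0.509  0.0295 0.13  ]
0.13 67 [0.479  0.004  0.1301] [0.5029 0.0303 0.14  ]
0.14 67 [0.4761 0.0055 0.14  ] [0.5012 0.0319 0.1498]
0.15 69 [0.4719 0.0069 0.1501] [0.4971 0.0332 0.1599]
0.16 77 [0.4657 0.0084 0.1603] [0.4928 0.0349 0.17  ]
0.17 105 [0.4647 0.0091 0.17  ] [0.4895 0.0322 0.1781]
```

Emit:
send_rows(rows=[{"dx": -31, "dy": -3, "dz": 5, "jaw": -0.3}, {"dx": -31, "dy": -3, "dz": 5}, {"dx": -31, "dy": -3, "dz": 5}, {"dx": -31, "dy": -3, "dz": 5}, {"dx": -31, "dy": -3, "dz": 5}, {"dx": -31, "dy": -3, "dz": 5}, {"dx": -31, "dy": -3, "dz": 5}, {"dx": -31, "dy": -3, "dz": 5}, {"dx": -31, "dy": -3, "dz": 5}, {"dx": -31, "dy": -3, "dz": 5}, {"dx": -31, "dy": -3, "dz": 5}, {"dx": -31, "dy": -3, "dz": 5}])

```text
invalid input at $.rows[0]: expected keys dx, dy, dz, roll, jaw
```

Emit:
send_rows(rows=[{"roll": 6.8}, {"roll": 6.8}, {"roll": 6.8}, {"roll": 6.8}, {"roll": 6.8}, {"roll": 6.8}, {"roll": 6.8}, {"roll": 6.8}, {"roll": 6.8}, {}, {}])

```text
invalid input at $.rows[0]: expected keys dx, dy, dz, roll, jaw
```

```bash
cat >> h.py <<'E'
def tool(o,x,y):
    "shift (mm) in tool axes to bring the TCP to world x,y (m)"
    a=o['eef_rot'][2]; d=(np.array([x,y])-o['ee_pos'][:2])*1000
    return round(d[0]*np.cos(a)+d[1]*np.sin(a),1),round(d[0]*np.sin(a)-d[1]*np.cos(a),1)
def st():
    o=get_obs(); print(round(float(o['time_s']),2),np.round(o['ee_pos'],4),np.round(np.degrees(o['eef_rot']),2),'F',np.round(o['force'],2),'w',o['grip_width'],o['grip_force']); return o
E
python3 - <<'E'
from h import *
from m import *
o=st()
c=cam('wrist'); save(c,'w1.png'); P=cloud(c)
Q=win(P,0,640,0,480,.05,.062); Q=Q[np.hypot(*(Q[:,:2]-[.539,.3355]).T)<.05]; print(len(Q),rect(Q) if len(Q)>4 else '', np.median(Q,0))
print(tool(o,.539,.3355))
E
```

```text
0.1 [0.2053 0.51   0.205 ] [-179.95   -0.    158.07] F [-0.54  0.54 -0.21] w 0.09400091474072542 0.0
0  [nan nan nan]
(np.float64(-374.7), np.float64(-37.3))
  return _methods._mean(a, axis=axis, dtype=dtype,
  ret = um.true_divide(
```

All keys are needed in every row.

Emit:
send_rows(rows=[{"dx": -31, "dy": -3, "dz": 5, "roll": 0, "jaw": -0.3}, {"dx": -31, "dy": -3, "dz": 5, "roll": 0, "jaw": -0.3}, {"dx": -31, "dy": -3, "dz": 5, "roll": 0, "jaw": -0.3}, {"dx": -31, "dy": -3, "dz": 5, "roll": 0, "jaw": -0.3}, {"dx": -31, "dy": -3, "dz": 5, "roll": 0, "jaw": -0.3}, {"dx": -31, "dy": -3, "dz": 5, "roll": 0, "jaw": -0.3}, {"dx": -31, "dy": -3, "dz": 5, "roll": 0, "jaw": -0.3}, {"dx": -31, "dy": -3, "dz": 5, "roll": 0, "jaw": -0.3}, {"dx": -31, "dy": -3, "dz": 5, "roll": 0, "jaw": -0.3}, {"dx": -31, "dy": -3, "dz": 5, "roll": 0, "jaw": -0.3}, {"dx": -31, "dy": -3, "dz": 5, "roll": 0, "jaw": -0.3}, {"dx": -31, "dy": -3, "dz": 5, "roll": 0, "jaw": -0.3}])

```text
time_s: 1.15
ee_pos: [0.5382, 0.3368, 0.1449]
eef_rot: [-3.141, -0.0, 2.759]
force: [0.5, 0.5, 0.0]
grip_width: 0.0607
grip_force: 0.0
```

Emit:
send_rows(rows=[{"dx": 0, "dy": 0, "dz": 0, "roll": 6.8, "jaw": -0.3}, {"dx": 0, "dy": 0, "dz": 0, "roll": 6.8, "jaw": -0.3}, {"dx": 0, "dy": 0, "dz": 0, "roll": 6.8, "jaw": -0.3}, {"dx": 0, "dy": 0, "dz": 0, "roll": 6.8, "jaw": -0.3}, {"dx": 0, "dy": 0, "dz": 0, "roll": 6.8, "jaw": -0.3}, {"dx": 0, "dy": 0, "dz": 0, "roll": 6.8, "jaw": -0.3}, {"dx": 0, "dy": 0, "dz": 0, "roll": 6.8, "jaw": -0.3}, {"dx": 0, "dy": 0, "dz": 0, "roll": 6.8, "jaw": -0.3}, {"dx": 0, "dy": 0, "dz": 0, "roll": 6.8, "jaw": -0.3}, {"dx": 0, "dy": 0, "dz": 0, "roll": 0, "jaw": -0.3}, {"dx": 0, "dy": 0, "dz": 0, "roll": 0, "jaw": -0.3}])

```text
time_s: 2.07
ee_pos: [0.537, 0.3378, 0.1452]
eef_rot: [-3.141, 0.0, 1.694]
force: [0.1, 0.1, -0.2]
grip_width: 0.061
grip_force: 0.0
```

```bash
python3 - <<'E'
from h import *
from m import *
o=st()
c=cam('wrist'); save(c,'w2.png'); P=cloud(c)
Q=win(P,0,640,0,480,.05,.062); Q=Q[np.hypot(*(Q[:,:2]-[.539,.3355]).T)<.05]; print(len(Q),rect(Q) if len(Q)>4 else '', np.median(Q,0))
print(tool(o,.539,.3355))
E
```

```text
2.07 [0.537  0.3378 0.1452] [-1.7998e+02  1.0000e-02  9.7080e+01] F [ 0.07  0.08 -0.25] w 0.061042071880099316 0.0
1551 (array([539.6, 337.1]), array([13.7, 50.2]), 6.79) [0.53928108 0.33828083 0.05529567]
(np.float64(-2.5), np.float64(1.7))
```

Emit:
send_rows(rows=[{"dx": -1, "dy": 2.5, "dz": 25, "roll": 0.2, "jaw": -0.3}, {"dx": 0, "dy": 0, "dz": 25, "roll": 0, "jaw": -0.3}, {"dx": 0, "dy": 0, "dz": 25, "roll": 0, "jaw": -0.3}, {"dx": 0, "dy": 0, "dz": 25, "roll": 0, "jaw": -0.3}, {"dx": 0, "dy": 0, "dz": 15, "roll": 0, "jaw": -0.3}, {"dx": 0, "dy": 0, "dz": 11, "roll": 0, "jaw": -0.3}, {"dx": 0, "dy": 0, "dz": 0, "roll": 0, "jaw": -0.3}, {"dx": 0, "dy": 0, "dz": 0, "roll": 0, "jaw": 1}, {"dx": 0, "dy": 0, "dz": 0, "roll": 0, "jaw": 1}, {"dx": 0, "dy": 0, "dz": 0, "roll": 0, "jaw": 1}, {"dx": 0, "dy": 0, "dz": 0, "roll": 0, "jaw": 1}, {"dx": 0, "dy": 0, "dz": 0, "roll": 0, "jaw": 1}], force=25)

```text
time_s: 3.12
ee_pos: [0.5399, 0.3373, 0.0202]
eef_rot: [3.141, -0.0, 1.687]
force: [-0.3, -1.0, -1.5]
grip_width: 0.0311
grip_force: 0.0
```

Emit:
send_rows(rows=[{"dx": 0, "dy": 0, "dz": 0, "roll": 0, "jaw": 1}, {"dx": 0, "dy": 0, "dz": 0, "roll": 0, "jaw": 1}, {"dx": 0, "dy": 0, "dz": 0, "roll": 0, "jaw": 1}])

```text
time_s: 3.37
ee_pos: [0.5396, 0.3372, 0.0196]
eef_rot: [-3.141, -0.0, 1.687]
force: [-2.0, -1.6, 1.9]
grip_width: 0.0138
grip_force: 25.0
```

Emit:
send_rows(rows=[{"dx": 0, "dy": 0, "dz": -5, "roll": 0, "jaw": 1}, {"dx": 0, "dy": 0, "dz": -12, "roll": 0, "jaw": 1}, {"dx": 0, "dy": 0, "dz": -20, "roll": 0, "jaw": 1}, {"dx": 0, "dy": 0, "dz": -25, "roll": 0, "jaw": 1}, {"dx": 0, "dy": 0, "dz": -25, "roll": 0, "jaw": 1}, {"dx": 0, "dy": 0, "dz": -25, "roll": 0, "jaw": 1}, {"dx": 0, "dy": 0, "dz": -25, "roll": 0, "jaw": 1}, {"dx": 0, "dy": 0, "dz": -25, "roll": 0, "jaw": 1}, {"dx": 0, "dy": 0, "dz": -20, "roll": 0, "jaw": 1}, {"dx": -5, "dy": 0, "dz": -18, "roll": 0, "jaw": 1}, {"dx": -10, "dy": 0, "dz": -10, "roll": 0, "jaw": 1}, {"dx": -16, "dy": -4, "dz": 0, "roll": 0, "jaw": 1}])

```text
time_s: 4.37
ee_pos: [0.5399, 0.3061, 0.2323]
eef_rot: [3.138, -0.001, 1.688]
force: [0.2, -0.9, -3.6]
grip_width: 0.0138
grip_force: 25.0
```

Emit:
send_rows(rows=[{"dx": -20, "dy": -4, "dz": 0, "roll": 0, "jaw": 1}, {"dx": -25, "dy": -4, "dz": 0, "roll": 0, "jaw": 1}, {"dx": -28, "dy": -4, "dz": 0, "roll": 0, "jaw": 1}, {"dx": -28, "dy": -4, "dz": 0, "roll": 0, "jaw": 1}, {"dx": -28, "dy": -4, "dz": 0, "roll": 0, "jaw": 1}, {"dx": -28, "dy": -4, "dz": 0, "roll": 0, "jaw": 1}, {"dx": -28, "dy": -4, "dz": 0, "roll": 0, "jaw": 1}, {"dx": -28, "dy": -4, "dz": 0, "roll": 0, "jaw": 1}, {"dx": -28, "dy": -4, "dz": 0, "roll": 0, "jaw": 1}, {"dx": -28, "dy": -4, "dz": 0, "roll": 0, "jaw": 1}, {"dx": -28, "dy": -4, "dz": 0, "roll": 0, "jaw": 1}, {"dx": -28, "dy": -4, "dz": 0, "roll": 0, "jaw": 1}])

```text
time_s: 5.37
ee_pos: [0.5286, -0.0243, 0.2296]
eef_rot: [-3.141, 0.0, 1.687]
force: [1.2, -1.0, -3.6]
grip_width: 0.0139
grip_force: 25.0
```

Emit:
send_rows(rows=[{"dx": -28, "dy": -4, "dz": 0, "roll": 0, "jaw": 1}, {"dx": -28, "dy": -4, "dz": 0, "roll": 0, "jaw": 1}, {"dx": -28, "dy": -4, "dz": 0, "roll": 0, "jaw": 1}, {"dx": -28, "dy": -4, "dz": 0, "roll": 0, "jaw": 1}, {"dx": -28, "dy": -4, "dz": 0, "roll": 0, "jaw": 1}, {"dx": -28, "dy": -4, "dz": 0, "roll": 0, "jaw": 1}, {"dx": -28, "dy": -4, "dz": 0, "roll": 0, "jaw": 1}, {"dx": -24, "dy": -4, "dz": 0, "roll": 0, "jaw": 1}, {"dx": -20, "dy": -4, "dz": 0, "roll": 0, "jaw": 1}, {"dx": -12, "dy": -4, "dz": 0, "roll": -3.6, "jaw": 1}, {"dx": -6, "dy": 0, "dz": 0, "roll": -3.6, "jaw": 1}, {"dx": 0, "dy": 0, "dz": 0, "roll": 0, "jaw": 1}])

```text
time_s: 6.37
ee_pos: [0.5191, -0.2848, 0.2292]
eef_rot: [-3.141, -0.0, 1.814]
force: [0.0, 0.8, -3.1]
grip_width: 0.0138
grip_force: 25.0
```

```bash
python3 - <<'E'
from h import *
from m import *
o=st(); print(tool(o,.5145,-.3215))
c=cam('top'); save(c,'t2.png');P=cloud(c); Q=win(P,400,560,190,340,.205,.225); print(rect(Q),np.median(Q,0)) if len(Q)>4 else 0
c=cam('scene'); P=cloud(c); Q=win(P,60,330,0,260,.205,.235); print(len(Q),rect(Q) if len(Q)>4 else 0)
c=cam('wrist'); save(c,'w3.png')
E
```

```text
6.37 [ 0.5191 -0.2848  0.2292] [-1.7996e+02 -2.0000e-02  1.0393e+02] F [ 0.04  0.78 -3.15] w 0.01375303325958696 24.998630583286285
(np.float64(-34.5), np.float64(-13.3))
(array([ 512.5, -259.1]), array([88.9, 81.8]), 13.64) [ 0.52335879 -0.24116886  0.22022844]
2390 (array([ 520. , -285.9]), array([ 97.8, 133.2]), 14.17)
```

View pics/w3.png

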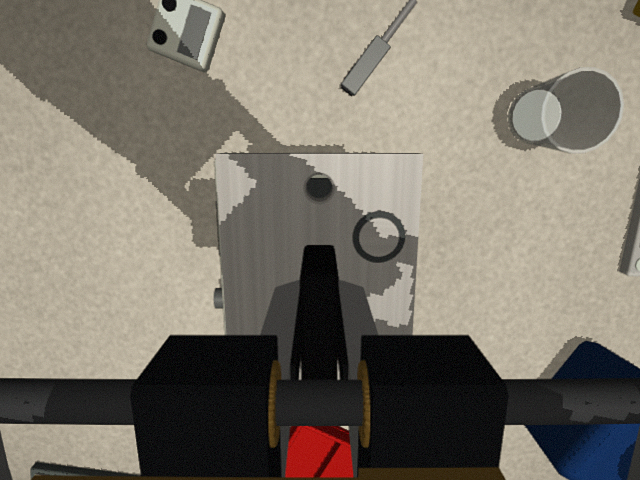

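The wrist view shows the plate well held, with its far hole at (319,187) and its ring at (379,236); the heater is hidden below. I'll overshoot briefly so that the wrist camera sees the pins, since its bias then cancels.

Emit:
send_rows(rows=[{"dx": -10, "dy": 0, "dz": 0, "roll": 0, "jaw": 1}, {"dx": -20, "dy": 0, "dz": 0, "roll": 0, "jaw": 1}, {"dx": -25, "dy": 0, "dz": 0, "roll": 0, "jaw": 1}, {"dx": -25, "dy": 0, "dz": 0, "roll": 0, "jaw": 1}, {"dx": -25, "dy": 0, "dz": 0, "roll": 0, "jaw": 1}, {"dx": -25, "dy": 0, "dz": 0, "roll": 0, "jaw": 1}, {"dx": -20, "dy": 0, "dz": 0, "roll": 0, "jaw": 1}, {"dx": -10, "dy": 0, "dz": 0, "roll": 0, "jaw": 1}, {"dx": 0, "dy": 0, "dz": 0, "roll": 0, "jaw": 1}, {"dx": 0, "dy": 0, "dz": 0, "roll": 0, "jaw": 1}])

```text
time_s: 7.35
ee_pos: [0.5583, -0.4387, 0.2288]
eef_rot: [-3.141, -0.001, 1.812]
force: [0.1, 0.7, -4.2]
grip_width: 0.014
grip_force: 25.0
```

```bash
python3 - <<'E'
from h import *
from m import *
o=st(); print(tool(o,.5155,-.3205))
c=cam('wrist'); save(c,'w4.png'); P=cloud(c)
for a,b in((.068,.09),(.045,.0545)):
    Q=win(P,0,640,0,480,a,b); Q=Q[np.hypot(*(Q[:,:2]-[.5155,-.3205]).T)<.13]; print(len(Q),rect(Q) if len(Q)>4 else 0)
    if a>.06:
        for s in(Q[Q[:,1]>-.32],Q[Q[:,1]<-.32]): print(len(s),s.mean(0),s.min(0),s.max(0)) if len(s) else 0
print(np.degrees(0))
E
```

```text
7.35 [ 0.5583 -0.4387  0.2288] [-1.7998e+02 -4.0000e-02  1.0382e+02] F [ 0.14  0.67 -4.21] w 0.013984918592728912 24.99943971633911
(np.float64(124.9), np.float64(-13.3))
135 (array([ 517.8, -326.8]), array([ 9.3, 99.6]), 12.36)
6 [ 0.50553368 -0.2786853   0.06961396] [ 0.50434404 -0.27932628  0.06893257] [ 0.50712512 -0.27812019  0.07007861]
129 [ 0.52771837 -0.37111234  0.07483087] [ 0.52276606 -0.37571063  0.06801718] [ 0.5321538  -0.36637275  0.0811132 ]
6834 (array([ 520.7, -343.2]), array([150.4, 146.2]), 13.58)
0.0
```

View pics/w4.png

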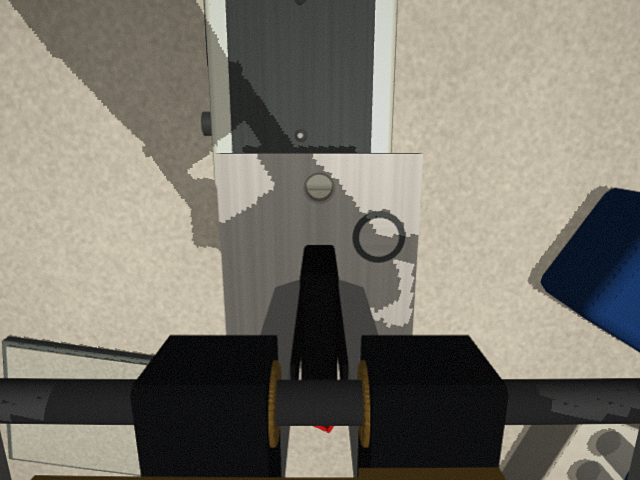

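The pin tip shows at (300,135), the second pin's edge at (300,2), and the plate's far hole at (319,187).

```bash
python3 - <<'E'
from h import *
c=cam('wrist'); o=st(); f=c['frame']; g=cv2.cvtColor(f,cv2.COLOR_RGB2GRAY)
w=g[124:147,288:313]; m=(w>110).astype(np.uint8)
n,l,s,ce=cv2.connectedComponentsWithStats(m); print(s.tolist(),(ce+[288,124]).tolist())
x=g[165:212,295:345]; 
cv2.imwrite('pics/crop.png',cv2.resize(np.hstack([g[110:160,270:330],g[160:210,290:350]]),None,fx=6,fy=6,interpolation=0))
a=ray(c,[[300,135]],.08)[0]; h=ray(c,[[319,186.5]],o['ee_pos'][2]-.019+.012)[0]
y=o['eef_rot'][2]; X=np.array([np.cos(y),np.sin(y)])
print(a,h,'plate centre from hole',h[:2]-.05*X,'tcp',o['ee_pos'])
print('heater centre from pin', a[:2]+.05*X)
E
```

```text
7.45 [ 0.5584 -0.4379  0.2296] [ 1.8000e+02 -1.0000e-02  1.0389e+02] F [-0.05  0.6  -3.3 ] w 0.0141494788915051 24.999445974826813
[[0, 0, 25, 23, 550], [9, 10, 6, 5, 25]] [[300.0181818181818, 134.95636363636365], [299.6, 135.96]]
[ 0.52798404 -0.37037788  0.08      ] [ 0.54724508 -0.38868435  0.22257323] plate centre from hole [ 0.55924626 -0.4372227 ] tcp [ 0.55841218 -0.43787694  0.22957323]
heater centre from pin [ 0.51598287 -0.32183952]
```

View pics/crop.png

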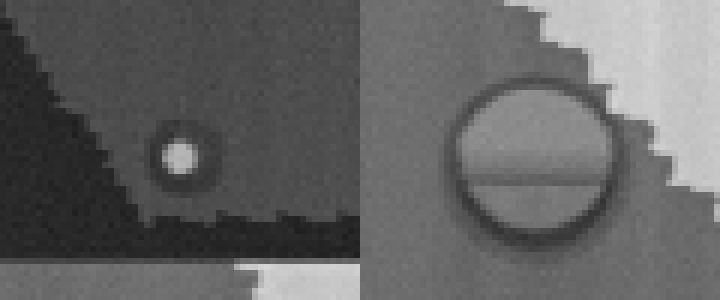

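Pin tip is at crop (180,156), i.e. (300,136), and the hole centre at (319.7,186.2).

Emit:
send_rows(rows=[{"dx": 12, "dy": -2, "dz": 0, "roll": 0, "jaw": 1}, {"dx": 22, "dy": -3, "dz": 0, "roll": 0, "jaw": 1}, {"dx": 25, "dy": -3, "dz": 0, "roll": 0, "jaw": 1}, {"dx": 25, "dy": -3, "dz": 0, "roll": 0, "jaw": 1}, {"dx": 22, "dy": -3, "dz": 0, "roll": 0, "jaw": 1}, {"dx": 16, "dy": 0, "dz": 8, "roll": 0, "jaw": 1}, {"dx": 0, "dy": 0, "dz": 20, "roll": 0, "jaw": 1}, {"dx": 0, "dy": 0, "dz": 25, "roll": 0, "jaw": 1}, {"dx": 0, "dy": 0, "dz": 25, "roll": 0, "jaw": 1}, {"dx": 0, "dy": 0, "dz": 20, "roll": 0, "jaw": 1}, {"dx": 0, "dy": 0, "dz": 12, "roll": 0, "jaw": 1}, {"dx": 0, "dy": 0, "dz": 6, "roll": 0, "jaw": 1}])

```text
time_s: 8.45
ee_pos: [0.5151, -0.3227, 0.1124]
eef_rot: [-3.141, -0.001, 1.813]
force: [-0.1, 0.7, -3.1]
grip_width: 0.0139
grip_force: 25.0
```

Emit:
send_rows(rows=[{"dx": 0, "dy": 0, "dz": 0, "roll": 0, "jaw": 1}, {"dx": 0, "dy": 0, "dz": 0, "roll": 0, "jaw": 1}, {"dx": 0, "dy": 0, "dz": 0, "roll": 0, "jaw": 1}])

```text
time_s: 8.7
ee_pos: [0.516, -0.3239, 0.115]
eef_rot: [3.14, 0.002, 1.813]
force: [0.5, 0.3, -3.3]
grip_width: 0.014
grip_force: 25.0
```

```bash
python3 - <<'E'
from h import *
o=st(); c=cam('wrist'); print(tool(o,.5154,-.3225)); g=c['frame'][:,:,::-1]
cv2.imwrite('pics/crop2.png',cv2.resize(g[160:215,285:355],None,fx=8,fy=8,interpolation=0))
E
```

```text
8.7 [ 0.516  -0.3239  0.115 ] [1.7992e+02 1.0000e-01 1.0387e+02] F [ 0.54  0.27 -3.25] w 0.014022889372182148 24.99937891960144
(np.float64(1.5), np.float64(-0.3))
```

View pics/crop2.png

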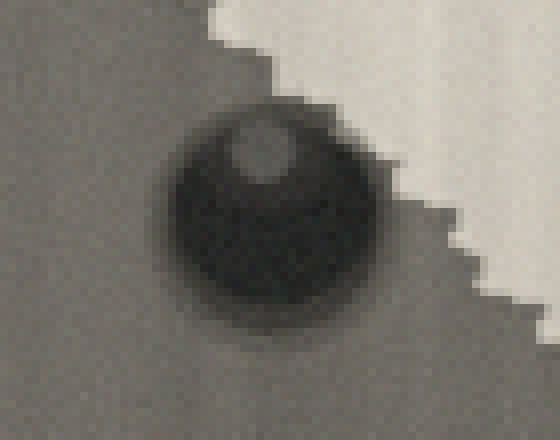

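The pin tip shows inside the hole, at (318,178.5) with the hole centre at (319.6,185.6).

```bash
python3 - <<'E'
from h import *
o=st(); c=cam('wrist'); z=o['ee_pos'][2]
a=ray(c,[[318,178.5]],.08)[0]; h=ray(c,[[319.6,185.8]],z-.007)[0]
d=a-h; y=o['eef_rot'][2]; print(a,h,d, 'tool', (d[0]*np.cos(y)+d[1]*np.sin(y))*1e3,(d[0]*np.sin(y)-d[1]*np.cos(y))*1e3, o['ee_pos'])
print(c['R'][2], -c['R'].T@c['t'])
E
```

```text
8.75 [ 0.5159 -0.3239  0.1148] [1.7992e+02 9.0000e-02 1.0387e+02] F [ 0.13 -0.55 -3.92] w 0.01402640729460913 24.999363720417023
[ 0.50422649 -0.27382442  0.08      ] [ 0.50504659 -0.274103    0.10782899] [-0.0008201   0.00027858 -0.02782899] tool 0.4670026825248305 -0.7294327933369289 [ 0.51593001 -0.32388873  0.11482899]
[ 0.06027174 -0.2409996  -0.9686519 ] [ 0.49949734 -0.25362641  0.29342968]
```

Emit:
send_rows(rows=[{"dx": 0.5, "dy": -0.7, "dz": 3, "roll": 0, "jaw": 1}, {"dx": 0, "dy": 0, "dz": 4, "roll": 0, "jaw": 1}, {"dx": 0, "dy": 0, "dz": 4, "roll": 0, "jaw": 1}, {"dx": 0, "dy": 0, "dz": 4, "roll": 0, "jaw": 1}, {"dx": 0, "dy": 0, "dz": 3, "roll": 0, "jaw": 1}, {"dx": 0, "dy": 0, "dz": 2, "roll": 0, "jaw": 1}, {"dx": 0, "dy": 0, "dz": 2, "roll": 0, "jaw": 1}, {"dx": 0, "dy": 0, "dz": 0, "roll": 0, "jaw": 1}, {"dx": 0, "dy": 0, "dz": 0, "roll": 0, "jaw": 1}])

```text
time_s: 9.55
ee_pos: [0.5147, -0.3233, 0.0914]
eef_rot: [-3.142, -0.0, 1.813]
force: [0.5, 0.4, -3.5]
grip_width: 0.0135
grip_force: 25.0
```

Emit:
send_rows(rows=[{"dx": 0, "dy": 0, "dz": 2, "roll": 0, "jaw": 1}, {"dx": 0, "dy": 0, "dz": 2, "roll": 0, "jaw": 1}, {"dx": 0, "dy": 0, "dz": 2, "roll": 0, "jaw": 1}, {"dx": 0, "dy": 0, "dz": 1, "roll": 0, "jaw": 1}, {"dx": 0, "dy": 0, "dz": 0, "roll": 0, "jaw": 1}, {"dx": 0, "dy": 0, "dz": 0, "roll": 0, "jaw": 1}])

```text
time_s: 10.05
ee_pos: [0.5147, -0.3233, 0.0844]
eef_rot: [-3.142, -0.0, 1.813]
force: [-0.0, -0.9, -4.8]
grip_width: 0.0135
grip_force: 25.0
```

Emit:
send_rows(rows=[{"dx": 0, "dy": 0, "dz": 2, "roll": 0, "jaw": 1}, {"dx": 0, "dy": 0, "dz": 1.5, "roll": 0, "jaw": 1}, {"dx": 0, "dy": 0, "dz": 0.5, "roll": 0, "jaw": 1}, {"dx": 0, "dy": 0, "dz": 0, "roll": 0, "jaw": 1}, {"dx": 0, "dy": 0, "dz": 0, "roll": 0, "jaw": 1}, {"dx": 0, "dy": 0, "dz": 0, "roll": 0, "jaw": 1}])

```text
time_s: 10.55
ee_pos: [0.5147, -0.3233, 0.0805]
eef_rot: [3.142, 0.0, 1.813]
force: [-0.3, 0.1, -3.8]
grip_width: 0.0141
grip_force: 25.0
```

Emit:
send_rows(rows=[{"dx": 0, "dy": 0, "dz": 0.5, "roll": 0, "jaw": 1}, {"dx": 0, "dy": 0, "dz": 0.5, "roll": 0, "jaw": 1}, {"dx": 0, "dy": 0, "dz": 0, "roll": 0, "jaw": 1}, {"dx": 0, "dy": 0, "dz": 0, "roll": 0, "jaw": 1}])

```text
time_s: 10.88
ee_pos: [0.5147, -0.3233, 0.0796]
eef_rot: [3.141, 0.0, 1.813]
force: [-0.2, -0.7, -1.5]
grip_width: 0.0135
grip_force: 25.0
```

Emit:
send_rows(rows=[{"dx": 0, "dy": 0, "dz": 0.4, "roll": 0, "jaw": 1}, {"dx": 0, "dy": 0, "dz": 0, "roll": 0, "jaw": 1}, {"dx": 0, "dy": 0, "dz": 0, "roll": 0, "jaw": -0.3}, {"dx": 0, "dy": 0, "dz": 0, "roll": 0, "jaw": -0.3}, {"dx": 0, "dy": 0, "dz": 0, "roll": 0, "jaw": -0.3}, {"dx": 0, "dy": 0, "dz": 0, "roll": 0, "jaw": -0.3}, {"dx": 0, "dy": 0, "dz": 0, "roll": 0, "jaw": -0.3}, {"dx": 0, "dy": 0, "dz": 0, "roll": 0, "jaw": -0.3}, {"dx": 0, "dy": 0, "dz": -10, "roll": 0, "jaw": -0.3}, {"dx": 0, "dy": 0, "dz": -25, "roll": 0, "jaw": -0.3}, {"dx": 0, "dy": 0, "dz": -35, "roll": 0, "jaw": -0.3}, {"dx": 0, "dy": 0, "dz": -35, "roll": 0, "jaw": -0.3}])

```text
time_s: 11.88
ee_pos: [0.5143, -0.323, 0.1857]
eef_rot: [-3.141, -0.001, 1.813]
force: [0.6, -0.2, 0.3]
grip_width: 0.0608
grip_force: 0.0
```

Emit:
send_rows(rows=[{"dx": 0, "dy": 0, "dz": -30, "roll": 0, "jaw": -0.3}, {"dx": 0, "dy": 0, "dz": -15, "roll": 0, "jaw": -0.3}, {"dx": 0, "dy": 0, "dz": 0, "roll": 0, "jaw": -0.3}, {"dx": 0, "dy": 0, "dz": 0, "roll": 0, "jaw": -0.3}])

```text
time_s: 12.22
ee_pos: [0.5147, -0.3233, 0.2296]
eef_rot: [3.141, 0.001, 1.813]
force: [-0.3, -0.6, -0.2]
grip_width: 0.0611
grip_force: 0.0
```

```bash
python3 - <<'E'
from h import *
from m import *
o=st(); c=cam('wrist'); save(c,'w5.png'); P=cloud(c)
for a,b in((.066,.079),(.105,.125)):
    Q=win(P,0,640,0,480,a,b); Q=Q[np.hypot(*(Q[:,:2]-[.5155,-.3225]).T)<.085]; print(len(Q),rect(Q) if len(Q)>4 else 0,np.median(Q,0))
    if len(Q)>9:
        A=np.c_[Q[:,:2]-Q[:,:2].mean(0),np.ones(len(Q))]; print('slope',np.linalg.lstsq(A,Q[:,2],rcond=None)[0])
E
```

```text
12.22 [ 0.5147 -0.3233  0.2296] [1.7995e+02 6.0000e-02 1.0387e+02] F [-0.26 -0.6  -0.21] w 0.06105107616317714 0.0
15801 (array([ 515.4, -323.5]), array([ 90.3, 130.1]), 13.76) [ 0.51299164 -0.31661382  0.07150525]
slope [0.00031501 0.00075529 0.07152847]
1369 (array([ 515.5, -323.2]), array([13.8, 50. ]), 13.67) [ 0.51511508 -0.32164675  0.11529588]
slope [ 0.00415962 -0.01758778  0.11510097]
```

View pics/w5.png

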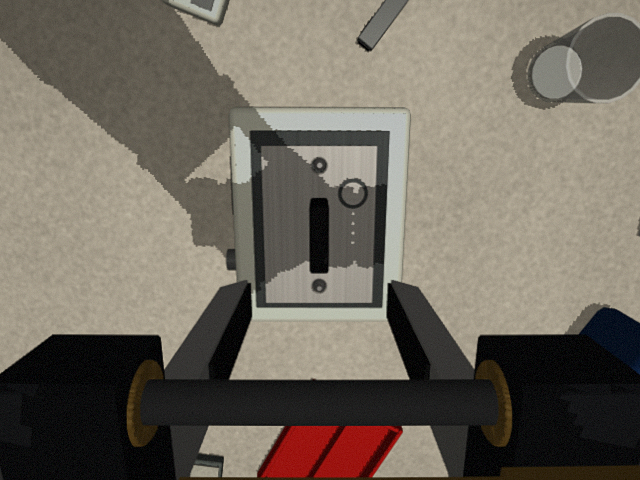

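The plate lies flush: top face at 71.5 mm, level, yaw 13.7°. Both pins show in its holes at (319,165) and (319,285), and the ring is at (352,193). Next is the probe.

Emit:
send_rows(rows=[{"dx": 10, "dy": 2, "dz": -15, "roll": 0, "jaw": -0.3}, {"dx": 22, "dy": 4, "dz": -15, "roll": 0, "jaw": -0.3}, {"dx": 32, "dy": 5, "dz": 0, "roll": 0, "jaw": -0.3}, {"dx": 35, "dy": 6, "dz": 0, "roll": 0, "jaw": -0.3}, {"dx": 35, "dy": 6, "dz": 0, "roll": 0, "jaw": -0.3}, {"dx": 35, "dy": 6, "dz": 0, "roll": 0, "jaw": -0.3}, {"dx": 35, "dy": 6, "dz": 0, "roll": 0, "jaw": -0.3}, {"dx": 35, "dy": 6, "dz": 0, "roll": 0, "jaw": -0.3}, {"dx": 35, "dy": 6, "dz": 0, "roll": 0, "jaw": -0.3}, {"dx": 30, "dy": 5, "dz": 0, "roll": 0, "jaw": -0.3}, {"dx": 22, "dy": 4, "dz": 0, "roll": 0, "jaw": -0.3}, {"dx": 11, "dy": 2, "dz": 0, "roll": 0, "jaw": -0.3}])

```text
time_s: 13.27
ee_pos: [0.4894, 0.0201, 0.2577]
eef_rot: [-3.139, -0.001, 1.815]
force: [-0.2, -0.2, 0.8]
grip_width: 0.061
grip_force: 0.0
```

Emit:
send_rows(rows=[{"dx": 0, "dy": 0, "dz": 0, "roll": -7, "jaw": -0.3}, {"dx": 0, "dy": 0, "dz": 0, "roll": -7, "jaw": -0.3}, {"dx": 0, "dy": 0, "dz": 0, "roll": -7, "jaw": -0.3}, {"dx": 0, "dy": 0, "dz": 0, "roll": -7, "jaw": -0.3}, {"dx": 0, "dy": 0, "dz": 0, "roll": -7, "jaw": -0.3}, {"dx": 0, "dy": 0, "dz": 0, "roll": -7, "jaw": -0.3}, {"dx": 0, "dy": 0, "dz": 0, "roll": -7, "jaw": -0.3}, {"dx": 0, "dy": 0, "dz": 0, "roll": -6.6, "jaw": -0.3}, {"dx": 0, "dy": 0, "dz": 0, "roll": 0, "jaw": -0.3}, {"dx": 0, "dy": 0, "dz": 0, "roll": 0, "jaw": -0.3}, {"dx": 0, "dy": 0, "dz": 0, "roll": 0, "jaw": -0.3}])

```text
time_s: 14.18
ee_pos: [0.4901, 0.0175, 0.2585]
eef_rot: [-3.141, -0.001, 2.779]
force: [0.6, 0.7, 0.6]
grip_width: 0.0613
grip_force: 0.0
```

```bash
python3 - <<'E'
from h import *
from m import *
o=st(); c=cam('wrist'); save(c,'w6.png'); P=cloud(c)
print(tool(o,.490,.018))
for a in np.arange(.1,.19,.01):
    Q=win(P,0,640,0,480,a,a+.01); Q=Q[np.hypot(*(Q[:,:2]-[.490,.018]).T)<.05]
    if len(Q)>4: print(round(a,2),len(Q),*rect(Q),np.round(Q[:,:2].min(0),4),np.round(Q[:,:2].max(0),4))
E
```

```text
14.18 [0.4901 0.0175 0.2585] [-1.7998e+02 -5.0000e-02  1.5922e+02] F [0.61 0.67 0.64] w 0.061329988762798576 0.0
(np.float64(0.3), np.float64(0.4))
0.1 73 [506.6  12.7] [23.8  8.8] 68.47 [0.4981 0.0007] [0.5144 0.0251]
0.11 26 [505.4  13.1] [18.2  3. ] 65.46 [0.502  0.0042] [0.5097 0.0215]
0.12 26 [502.1  14.3] [19.3  1.5] 72.01 [0.499  0.0052] [0.5055 0.0235]
0.13 28 [498.2  15.8] [18.4  3.1] 71.78 [0.4944 0.0071] [0.5023 0.0246]
0.14 48 [495.6  17.1] [18.6  3.6] 72.15 [0.4921 0.0084] [0.4998 0.0265]
0.15 32 [491.4  17.7] [19.1  4.9] 62.3 [0.4848 0.0094] [0.4952 0.0273]
0.16 259 [477.3  24.1] [19.4 27.5] 69.64 [0.4617 0.0107] [0.4928 0.0376]
0.17 936 [476.1  24.5] [19.3 21.8] 69.53 [0.4637 0.0123] [0.489  0.0354]
```

View pics/w6.png

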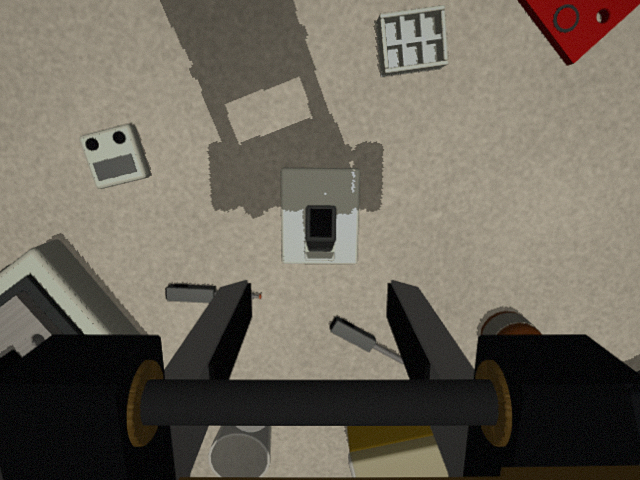

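The wrist view shows the probe's black rear end at (320,223) over the stand base at (320,217), with both fingers clear on either side.

Emit:
send_rows(rows=[{"dx": 3, "dy": 1.5, "dz": 15, "roll": -0.4, "jaw": -0.3}, {"dx": 0, "dy": 0, "dz": 25, "roll": 0, "jaw": -0.3}, {"dx": 0, "dy": 0, "dz": 25, "roll": 0, "jaw": -0.3}, {"dx": 0, "dy": 0, "dz": 25, "roll": 0, "jaw": -0.3}, {"dx": 0, "dy": 0, "dz": 25, "roll": 0, "jaw": -0.3}, {"dx": 0, "dy": 0, "dz": 15, "roll": 0, "jaw": -0.3}, {"dx": 0, "dy": 0, "dz": 10, "roll": 0, "jaw": -0.3}, {"dx": 0, "dy": 0, "dz": 0, "roll": 0, "jaw": -0.3}, {"dx": 0, "dy": 0, "dz": 0, "roll": 0, "jaw": 1}, {"dx": 0, "dy": 0, "dz": 0, "roll": 0, "jaw": 1}, {"dx": 0, "dy": 0, "dz": 0, "roll": 0, "jaw": 1}, {"dx": 0, "dy": 0, "dz": 0, "roll": 0, "jaw": 1}], force=10)

```text
time_s: 15.23
ee_pos: [0.4883, 0.0203, 0.1199]
eef_rot: [3.141, 0.001, 2.79]
force: [-0.7, -0.4, -0.8]
grip_width: 0.0378
grip_force: 0.0
```

Emit:
send_rows(rows=[{"dx": 0, "dy": 0, "dz": 0, "roll": 0, "jaw": 1}, {"dx": 0, "dy": 0, "dz": 0, "roll": 0, "jaw": 1}, {"dx": 0, "dy": 0, "dz": 0, "roll": 0, "jaw": 1}, {"dx": 0, "dy": 0, "dz": 0, "roll": 0, "jaw": 1}])

```text
time_s: 15.57
ee_pos: [0.488, 0.0203, 0.1192]
eef_rot: [3.142, 0.0, 2.79]
force: [0.4, -0.7, 3.1]
grip_width: 0.0197
grip_force: 10.0
```

Emit:
send_rows(rows=[{"dx": 1.7, "dy": 0, "dz": -4.7, "roll": 0, "jaw": 1}, {"dx": 3.4, "dy": 0, "dz": -9.4, "roll": 0, "jaw": 1}, {"dx": 3.4, "dy": 0, "dz": -9.4, "roll": 0, "jaw": 1}, {"dx": 3.4, "dy": 0, "dz": -9.4, "roll": 0, "jaw": 1}, {"dx": 3.4, "dy": 0, "dz": -9.4, "roll": 0, "jaw": 1}, {"dx": 3.4, "dy": 0, "dz": -9.4, "roll": 0, "jaw": 1}, {"dx": 3.4, "dy": 0, "dz": -9.4, "roll": 0, "jaw": 1}, {"dx": 3.4, "dy": 0, "dz": -9.4, "roll": 0, "jaw": 1}, {"dx": 3.4, "dy": 0, "dz": -9.4, "roll": 0, "jaw": 1}, {"dx": 3.4, "dy": 0, "dz": -9.4, "roll": 0, "jaw": 1}, {"dx": 1.7, "dy": 0, "dz": -4.7, "roll": 0, "jaw": 1}, {"dx": 0, "dy": 0, "dz": 0, "roll": 0, "jaw": 1}])

```text
time_s: 16.57
ee_pos: [0.4561, 0.0321, 0.2143]
eef_rot: [3.141, 0.002, 2.79]
force: [0.2, 1.1, -0.9]
grip_width: 0.0197
grip_force: 10.0
```

```bash
cat > ax.py <<'E'
from h import *
def axis(o,P):
    g=o['ee_pos']+[0,0,.019]; a=o['eef_rot'][2]; X=np.array([np.cos(a),np.sin(a)]); Y=np.array([np.sin(a),-np.cos(a)])
    Q=P.reshape(-1,3); Q=Q[~np.isnan(Q[:,0])]-g; T=np.c_[Q[:,:2]@X,Q[:,:2]@Y,Q[:,2]]*1000
    return T   # tool x, tool y, height (mm) about the grasp point
def report(o,n,c):
    T=axis(o,cloud(c))
    for lo in list(range(-120,60,10)):
        k=T[(T[:,2]>=lo)&(T[:,2]<lo+10)&(abs(T[:,0])<60)&(abs(T[:,1])<14)]
        if len(k)>2: print(n,lo,len(k),'x',np.round(np.percentile(k[:,0],[3,50,97]),1),'y',np.round(np.percentile(k[:,1],[3,97]),1))
E
python3 - <<'E'
from ax import *
o=st()
c=cam('scene'); save(c,'s2.png'); report(o,'scene',c)
E
```

```text
16.57 [0.4561 0.0321 0.2143] [1.7997e+02 1.0000e-01 1.5988e+02] F [ 0.18  1.06 -0.86] w 0.01972616983901621 9.99849334359169
scene -110 16 x [-40.9 -37.3 -34.2] y [-5.5  1.4]
scene -100 21 x [-38.6 -35.3 -29.5] y [-5.5  3.9]
scene -90 24 x [-35.6 -31.9 -26.6] y [-5.8  2.8]
scene -80 24 x [-32.2 -28.4 -24.6] y [-5.6  2.2]
scene -70 25 x [-29.  -25.5 -20.1] y [-5.2  3.5]
scene -60 27 x [-26.9 -22.2 -17.1] y [-4.7  3.3]
scene -50 23 x [-21.7 -18.7 -10.9] y [-4.7  4.4]
scene -40 34 x [-22.9 -19.2   0.2] y [-9.7  8.4]
scene -30 69 x [-22.  -18.4  -7.8] y [-11.5   8.3]
scene -20 61 x [-18.  -15.9 -10. ] y [-10.   12.4]
scene -10 69 x [-15.2 -12.   -8.5] y [-12.3  11.5]
scene 0 73 x [-10.8  -8.2  -5. ] y [-13.4  12.1]
scene 10 71 x [-10.5  -5.   -0.9] y [-13.6  12.1]
scene 20 67 x [-9.5 -1.6  2.8] y [-13.5  12.3]
scene 30 32 x [-10.   -6.2   2.3] y [-12.8  13.8]
scene 40 21 x [-10.6  -8.8  -6.8] y [-13.7  13.5]
scene 50 8 x [-10.8  -9.1  -8.4] y [-13.7 -11.6]
```

Emit:
send_rows(rows=[{"dx": 8, "dy": 0, "dz": 0, "roll": 0, "jaw": 1}, {"dx": 10, "dy": 0, "dz": 0, "roll": 0, "jaw": 1}, {"dx": 8, "dy": 0, "dz": 8, "roll": 0, "jaw": 1}, {"dx": 0, "dy": 0, "dz": 15, "roll": 0, "jaw": 1}, {"dx": 0, "dy": 0, "dz": 15, "roll": 0, "jaw": 1}, {"dx": 0, "dy": 0, "dz": 10, "roll": 0, "jaw": 1}, {"dx": 0, "dy": 0, "dz": 5, "roll": 0, "jaw": 1}, {"dx": -8, "dy": 0, "dz": 0, "roll": 0, "jaw": 1}, {"dx": -8, "dy": 0, "dz": 0, "roll": 0, "jaw": 1}, {"dx": -5, "dy": 0, "dz": 0, "roll": 0, "jaw": 1}, {"dx": -4, "dy": 0, "dz": 0, "roll": 0, "jaw": 1}, {"dx": -4, "dy": 0, "dz": 0, "roll": 0, "jaw": 1}])

```text
time_s: 17.62
ee_pos: [0.4593, 0.0308, 0.1603]
eef_rot: [3.141, -0.0, 2.79]
force: [-2.9, 0.3, -1.1]
grip_width: 0.0204
grip_force: 10.0
```

Emit:
send_rows(rows=[{"dx": -4, "dy": 0, "dz": 0, "roll": 0, "jaw": 1}, {"dx": -4, "dy": 0, "dz": 0, "roll": 0, "jaw": 1}, {"dx": -4, "dy": 0, "dz": 0, "roll": 0, "jaw": 1}, {"dx": -4, "dy": 0, "dz": 0, "roll": 0, "jaw": 1}, {"dx": -3, "dy": 0, "dz": 0, "roll": 0, "jaw": 1}, {"dx": -2, "dy": 0, "dz": 0, "roll": 0, "jaw": 1}, {"dx": 0, "dy": 0, "dz": 0, "roll": 0, "jaw": 1}])

```text
time_s: 18.2
ee_pos: [0.4788, 0.0236, 0.16]
eef_rot: [3.142, 0.0, 2.79]
force: [-0.5, 0.5, -0.9]
grip_width: 0.0198
grip_force: 10.0
```

```bash
python3 - <<'E'
from ax import *
o=st()
c=cam('scene'); save(c,'s3.png'); report(o,'scene',c)
E
```

```text
18.2 [0.4788 0.0236 0.16  ] [1.8000e+02 1.0000e-02 1.5986e+02] F [-0.54  0.48 -0.9 ] w 0.01982394717532561 9.999851882457733
scene -120 70 x [-49.8 -46.1 -24. ] y [-11.7   9.2]
scene -110 62 x [-46.3 -42.6 -22.7] y [-12.2   8.8]
scene -100 82 x [-43.  -38.5 -14.6] y [-13.   9.]
scene -90 132 x [-39.5 -23.8  -7.7] y [-12.8   8.9]
scene -80 78 x [-35.  -29.4  -5. ] y [-12.7   8.5]
scene -70 18 x [-8.3 -6.6 -0.7] y [-5.5  3. ]
scene -60 22 x [-8.  -5.   1.1] y [-4.8  2.8]
scene -50 5 x [-6.6 -3.7 -2.9] y [-3.9  2.5]
scene -40 32 x [-11.2  -8.5   9.2] y [-9.4  8.7]
scene -30 37 x [-10.6  -8.4  -5.6] y [-11.1   6.9]
scene -20 41 x [-10.9  -7.9  -5.6] y [-13.   12.6]
scene -10 42 x [-10.9  -6.1  -3.6] y [-13.3  12.4]
scene 0 51 x [-11.2  -5.5  -2.2] y [-13.6  12.7]
scene 10 45 x [-10.6  -3.5  -1.2] y [-13.3  13.2]
scene 20 44 x [-10.2  -2.8  -0. ] y [-13.9  11.8]
scene 30 18 x [-10.7  -9.6  -2.6] y [-13.8  12.2]
scene 40 10 x [-12.2 -10.8  -9.1] y [-13.3  13.8]
```

Emit:
send_rows(rows=[{"dx": -3, "dy": 0, "dz": 0, "roll": 0, "jaw": 1}, {"dx": -3, "dy": 0, "dz": 0, "roll": 0, "jaw": 1}, {"dx": -2, "dy": 0, "dz": 0, "roll": 0, "jaw": 1}, {"dx": -1, "dy": 0, "dz": 0, "roll": 0, "jaw": 1}, {"dx": 0, "dy": 0, "dz": 0, "roll": 0, "jaw": 1}, {"dx": 5, "dy": 0, "dz": 0, "roll": 0, "jaw": 1}, {"dx": 10, "dy": 0, "dz": 0, "roll": 0, "jaw": 1}, {"dx": 15, "dy": 0, "dz": 0, "roll": 0, "jaw": 1}, {"dx": 15, "dy": 0, "dz": 0, "roll": 0, "jaw": 1}, {"dx": 10, "dy": 0, "dz": 0, "roll": 0, "jaw": 1}, {"dx": 0, "dy": 0, "dz": 0, "roll": 0, "jaw": 1}, {"dx": 0, "dy": 0, "dz": 0, "roll": 0, "jaw": 1}])

```text
time_s: 19.25
ee_pos: [0.4354, 0.0397, 0.1604]
eef_rot: [3.141, 0.001, 2.791]
force: [0.0, -0.6, -1.9]
grip_width: 0.0201
grip_force: 10.0
```

```bash
python3 - <<'E'
from ax import *
o=st()
c=cam('scene'); save(c,'s4.png'); report(o,'scene',c)
T=axis(o,cloud(c))
for lo,hi in((-112,-45),(-30,30)):
    k=T[(T[:,2]>lo)&(T[:,2]<hi)&(abs(T[:,0])<20)&(abs(T[:,1])<(4 if lo<-50 else 7))]
    print(np.degrees(np.arctan(np.polyfit(k[:,2],k[:,0],1)[0])),np.degrees(np.arctan(np.polyfit(k[:,2],k[:,1],1)[0])))
cv2.imwrite('pics/s4c.png',cv2.resize(c['frame'][100:260,280:420,::-1],None,fx=3.7,fy=3.7))
E
```

```text
19.25 [0.4354 0.0397 0.1604] [1.7998e+02 6.0000e-02 1.5990e+02] F [ 0.   -0.64 -1.88] w 0.020139791584727732 9.999923408031464
scene -120 9 x [-2.9 -0.7  5.7] y [-5.5  1.6]
scene -110 6 x [-2.2 -0.7  2.1] y [-5.1 -0. ]
scene -100 17 x [-4.  -0.4  3. ] y [-6.5  3.1]
scene -90 34 x [-59.8 -30.5   3. ] y [-11.2   7.8]
scene -80 17 x [-2.4 -0.3  5.8] y [-4.4  2.7]
scene -70 17 x [-1.5  0.2  4.9] y [-5.5  2.8]
scene -60 22 x [-0.6  1.7  7. ] y [-4.8  2.7]
scene -50 4 x [-0.8  1.2  5.4] y [1.  3.5]
scene -40 35 x [-6.5 -4.2 15.6] y [-10.8   9.1]
scene -30 24 x [-6.5 -5.  -3.5] y [-11.6   5.5]
scene -20 46 x [-11.4  -4.3  -2. ] y [-13.3  11.9]
scene -10 51 x [-11.7  -3.6  -0.4] y [-13.6  12.1]
scene 0 46 x [-9.7 -1.9  0.3] y [-13.3  12.6]
scene 10 46 x [-10.8  -2.2   1.1] y [-13.6  12.7]
scene 20 49 x [-10.1  -1.3   1.5] y [-12.9  13. ]
scene 30 32 x [-9.7 -5.8  1.2] y [-13.4  13.3]
scene 40 18 x [-11.1  -9.4  -5.7] y [-13.4  13.8]
scene 50 8 x [-10.4  -9.2  -5.3] y [-13.9 -11.7]
3.591957694783961 0.6681683964464047
6.189596718654765 -1.5088963069701737
```

View pics/s4c.png

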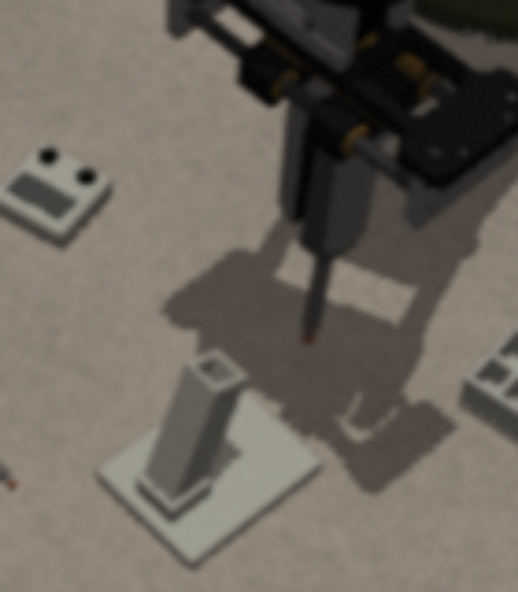

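The scene crop shows the probe hanging nearly upright, its copper tip at crop (308,337). About 3° of lean remains, so I'll nudge it once more.

Emit:
send_rows(rows=[{"dx": -10, "dy": 0, "dz": 0, "roll": 0, "jaw": 1}, {"dx": -16, "dy": 0, "dz": 0, "roll": 0, "jaw": 1}, {"dx": -14, "dy": 0, "dz": 0, "roll": 0, "jaw": 1}, {"dx": -8, "dy": 0, "dz": 0, "roll": 0, "jaw": 1}, {"dx": -4, "dy": 0, "dz": 0, "roll": 0, "jaw": 1}, {"dx": -3, "dy": 0, "dz": 0, "roll": 0, "jaw": 1}, {"dx": -3, "dy": 0, "dz": 0, "roll": 0, "jaw": 1}, {"dx": -2, "dy": 0, "dz": 0, "roll": 0, "jaw": 1}, {"dx": 0, "dy": 0, "dz": 0, "roll": 0, "jaw": 1}, {"dx": 10, "dy": 0, "dz": 0, "roll": 0, "jaw": 1}, {"dx": 20, "dy": 0, "dz": 0, "roll": 0, "jaw": 1}, {"dx": 15, "dy": 0, "dz": 0, "roll": 0, "jaw": 1}])

```text
time_s: 20.3
ee_pos: [0.448, 0.0349, 0.16]
eef_rot: [3.141, 0.0, 2.79]
force: [-0.5, -0.0, -1.0]
grip_width: 0.0199
grip_force: 10.0
```

Emit:
send_rows(rows=[{"dx": 10, "dy": 0, "dz": 0, "roll": 0, "jaw": 1}, {"dx": 0, "dy": 0, "dz": 0, "roll": 0, "jaw": 1}, {"dx": 0, "dy": 0, "dz": 0, "roll": 0, "jaw": 1}, {"dx": 0, "dy": 0, "dz": 0, "roll": 0, "jaw": 1}])

```text
time_s: 20.63
ee_pos: [0.4406, 0.0378, 0.1603]
eef_rot: [3.141, 0.001, 2.79]
force: [-0.2, 0.4, -0.7]
grip_width: 0.0199
grip_force: 10.0
```

```bash
cat >> ax.py <<'E'
def tilt(o,c,s=''):
    T=axis(o,cloud(c))
    for lo,hi,w in((-112,-42,4),(-34,30,7)):
        k=T[(T[:,2]>lo)&(T[:,2]<hi)&(T[:,0]>-9)&(T[:,0]<14)&(abs(T[:,1])<w)]
        for _ in range(4):
            p=np.polyfit(k[:,2],k[:,0],1); r=k[:,0]-np.polyval(p,k[:,2]); k=k[abs(r)<2.5*max(r.std(),.7)]
        print(s,lo,len(k),'tilt',round(np.degrees(np.arctan(p[0])),2),'x0',p[1].round(2),'at -113',np.polyval(p,-113).round(2),'y',k[:,1].mean().round(1))
def copper(c):
    f=c['frame'].astype(int); return (f[...,0]-f[...,2]>45)&(f[...,0]-f[...,1]>25)
E
python3 - <<'E'
from ax import *
o=st()
c=cam('scene'); save(c,'s5.png'); tilt(o,c,'now')
P=cloud(c); m=copper(c); v,u=np.nonzero(m[150:260,300:420]); print('copper',len(u),u.mean()+300 if len(u) else 0,v.mean()+150 if len(v) else 0)
k=axis(o,P); Q=k[(k[:,2]>-135)&(k[:,2]<-45)&(abs(k[:,0])<14)&(abs(k[:,1])<9)]; print('lowest',np.sort(Q[:,2])[:4])
E
```

```text
20.63 [0.4406 0.0378 0.1603] [1.7998e+02 5.0000e-02 1.5987e+02] F [-0.19  0.4  -0.67] w 0.01989247309967493 9.999867975711823
now -112 84 tilt 0.74 x0 5.77 at -113 4.31 y 0.1
now -34 96 tilt 3.24 x0 -1.07 at -113 -7.47 y -2.2
copper 0 0 0
lowest [-115.30282927 -112.01866107 -111.58818002 -111.49907088]
```

```bash
python3 - <<'E'
from ax import *
o=st(); T=[]
for i in range(4): T.append(axis(o,cloud(cam('scene'))))
T=np.vstack(T)
for lo in range(-120,50,8):
    k=T[(T[:,2]>=lo)&(T[:,2]<lo+8)&(abs(T[:,0])<25)&(abs(T[:,1])<(3 if lo<-40 else 6))]
    if len(k)>2: print(lo+4,len(k),np.round(np.percentile(k[:,0],[10,30,50,70,90]),1))
c=cam('scene')
cv2.imwrite('pics/s5c.png',cv2.resize(c['frame'][100:220,310:420,::-1],None,fx=5,fy=5,interpolation=cv2.INTER_CUBIC))
E
```

```text
20.68 [0.4406 0.0377 0.1602] [1.7999e+02 3.0000e-02 1.5986e+02] F [-0.92 -0.37 -0.43] w 0.01982400734922454 9.999900162220001
-116 7 [4.8 5.  5.8 5.9 6.9]
-108 32 [2.5 4.3 4.6 6.9 8.7]
-100 26 [2.5 3.6 4.4 5.5 8.1]
-92 41 [1.9 3.3 4.5 5.5 9.5]
-84 46 [2.3 3.3 4.1 5.4 8.8]
-76 43 [2.  3.5 4.3 5.  7.6]
-68 46 [2.8 3.9 5.6 6.9 9.8]
-60 44 [2.3 3.7 4.8 6.1 8.7]
-52 40 [ 3.2  4.5  5.6  7.  10.7]
-44 4 [0.2 1.8 2.5 3.1 5.3]
-36 35 [-3.5 -2.8 -2.6 -2.  -1.2]
-28 43 [-3.9 -3.1 -2.8 -2.  -1.2]
-20 39 [-3.5 -2.9 -2.6 -2.1 -1.3]
-12 38 [-3.1 -2.4 -1.9 -1.5 -0.4]
-4 44 [-2.9 -2.4 -1.8 -0.9 -0.2]
4 56 [-2.6 -1.8 -1.  -0.2  0.8]
12 45 [-1.1 -0.8 -0.2  0.4  1.3]
20 48 [-1.5 -0.8  0.1  1.   1.3]
28 43 [-0.8 -0.   0.3  1.   1.5]
36 6 [-1.3 -0.9 -0.4  0.4  0.8]
```

View pics/s5c.png

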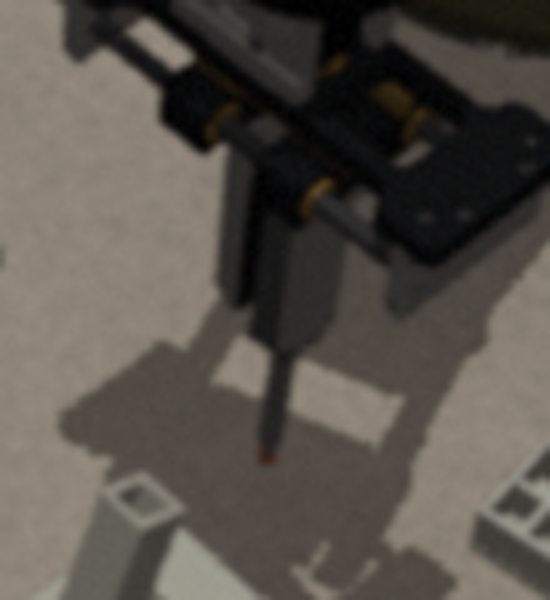

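The crop shows the probe close to upright, its tip at crop (265,455). I'll cross-check the lean with the wrist depth.

```bash
python3 - <<'E'
from ax import *
o=st(); c=cam('wrist'); T=axis(o,cloud(c))
for lo in range(-130,60,8):
    k=T[(T[:,2]>=lo)&(T[:,2]<lo+8)&(abs(T[:,0])<30)&(abs(T[:,1])<(3 if lo<-40 else 6))]
    if len(k)>2: print(lo+4,len(k),np.round(np.percentile(k[:,0],[10,50,90]),1),np.round(np.percentile(k[:,1],[2,98]),1))
E
```

```text
20.93 [0.4402 0.0377 0.1599] [-1.7999e+02 -1.0000e-02  1.5986e+02] F [-0.28 -0.94 -1.12] w 0.019825848528062705 9.999933242797852
-110 15 [ 9.8 10.3 10.7] [-2.2  2.7]
-102 12 [11.3 11.9 12.3] [-2.7  2.8]
-94 26 [11.5 12.1 12.4] [-2.8  2.8]
-86 24 [11.5 12.4 12.7] [-2.7  2.7]
-78 28 [12.2 12.7 13.1] [-2.6  2.7]
-70 7 [12.8 13.  13.2] [-0.7  2.5]
-38 26 [21.1 21.2 21.4] [-2.9  2.8]
-30 105 [21.3 21.5 21.7] [-5.6  5.6]
-22 106 [21.5 21.7 21.9] [-5.7  5.8]
-14 127 [21.8 22.  22.2] [-5.8  5.7]
-6 146 [22.  22.3 22.5] [-5.7  5.7]
2 104 [22.3 22.6 23.4] [-5.8  5.7]
10 187 [23.3 23.6 23.8] [-5.7  5.7]
18 220 [23.6 23.8 24.1] [-5.8  5.8]
26 342 [23.2 23.7 24.2] [-5.7  5.8]
34 1068 [ 1.8 21.1 23.5] [-5.9  5.8]
42 1790 [ 4.5 11.6 19. ] [-5.7  5.8]
```

Emit:
send_rows(rows=[{"dx": 0, "dy": 0, "dz": 0, "roll": 0, "jaw": 1}, {"dx": 0, "dy": 0, "dz": 0, "roll": 0, "jaw": 1}, {"dx": 0, "dy": 0, "dz": -5, "roll": 0, "jaw": 1}, {"dx": 0, "dy": 0, "dz": -15, "roll": 0, "jaw": 1}, {"dx": 0, "dy": 0, "dz": -20, "roll": 0, "jaw": 1}, {"dx": 0, "dy": 0, "dz": -20, "roll": 0, "jaw": 1}, {"dx": -4, "dy": -5, "dz": -10, "roll": 0, "jaw": 1}, {"dx": -10, "dy": -13, "dz": 0, "roll": 0, "jaw": 1}, {"dx": -15, "dy": -20, "dz": 0, "roll": 0, "jaw": 1}, {"dx": -15, "dy": -20, "dz": 0, "roll": 0, "jaw": 1}, {"dx": -15, "dy": -20, "dz": 0, "roll": 0, "jaw": 1}, {"dx": -15, "dy": -20, "dz": 0, "roll": 0, "jaw": 1}], force=25)

```text
time_s: 21.98
ee_pos: [0.4759, -0.0812, 0.23]
eef_rot: [-3.142, -0.0, 2.79]
force: [0.9, 0.6, -0.0]
grip_width: 0.0198
grip_force: 25.0
```

Emit:
send_rows(rows=[{"dx": -15, "dy": -20, "dz": 0, "roll": 0, "jaw": 1}, {"dx": -15, "dy": -20, "dz": 0, "roll": 0, "jaw": 1}, {"dx": -15, "dy": -20, "dz": 0, "roll": 0, "jaw": 1}, {"dx": -15, "dy": -20, "dz": 0, "roll": 0, "jaw": 1}, {"dx": -15, "dy": -20, "dz": 0, "roll": 0, "jaw": 1}, {"dx": -15, "dy": -20, "dz": 0, "roll": 0, "jaw": 1}, {"dx": -15, "dy": -20, "dz": 0, "roll": 0, "jaw": 1}, {"dx": -12, "dy": -16, "dz": 0, "roll": 0, "jaw": 1}, {"dx": -8, "dy": -12, "dz": 0, "roll": 0, "jaw": 1}, {"dx": -4, "dy": -6, "dz": 0, "roll": 0, "jaw": 1}, {"dx": 0, "dy": 0, "dz": 0, "roll": 0, "jaw": 1}, {"dx": 0, "dy": 0, "dz": 0, "roll": 0, "jaw": 1}])

```text
time_s: 22.98
ee_pos: [0.5368, -0.2873, 0.2297]
eef_rot: [3.141, -0.001, 2.79]
force: [0.0, -0.3, -0.3]
grip_width: 0.0197
grip_force: 25.0
```

```bash
cat > fin.py <<'E'
from ax import *
def look():
    o=st(); print('to go',tool(o,.5413,-.2922)); c=cam('wrist'); T=axis(o,cloud(c))
    for lo,hi,w in((-104,-72,3),(-36,0,6)):
        k=T[(T[:,2]>lo)&(T[:,2]<hi)&(T[:,0]>5)&(T[:,0]<26)&(abs(T[:,1])<w)]
        if len(k)<5: continue
        p=np.polyfit(k[:,2],k[:,0],1); print(lo,len(k),'tilt',np.degrees(np.arctan(p[0])).round(2),'x at -110',np.polyval(p,-110).round(2),'face0',p[1].round(2),'y',k[:,1].mean().round(2))
    k=T[(T[:,2]>30)&(T[:,2]<60)&(T[:,0]>5)&(T[:,0]<18)&(abs(T[:,1])<7)]; print('rear',len(k),np.polyfit(k[:,0],k[:,2],1),np.percentile(k[:,2],[5,50,95]).round(1))
    k=T[(T[:,2]<-105)&(T[:,2]>-118)&(T[:,0]>0)&(T[:,0]<14)&(abs(T[:,1])<5)]; print('tip',len(k),k.mean(0) if len(k) else '', np.percentile(k[:,2],5) if len(k) else '')
    return o,c,T
if __name__=='__main__': look()
E
python3 fin.py
```

```text
22.98 [ 0.5368 -0.2873  0.2297] [ 1.7999e+02 -3.0000e-02  1.5985e+02] F [ 0.03 -0.31 -0.31] w 0.01967668489146595 24.999859929084778
to go (np.float64(-5.9), np.float64(-3.1))
-104 96 tilt 2.22 x at -110 11.38 face0 15.65 y 0.14
-36 549 tilt 1.83 x at -110 18.92 face0 22.44 y -0.03
rear 1712 [-2.71262575e-02  3.88558357e+01] [37.4 38.6 39.5]
tip 18 [  10.01905481    0.65449131 -112.02821184] -113.45833738444938
```

Emit:
send_rows(rows=[{"dx": -3, "dy": -1.5, "dz": 10, "roll": 0, "jaw": 1}, {"dx": -3, "dy": -1.5, "dz": 15, "roll": 0, "jaw": 1}, {"dx": 0, "dy": 0, "dz": 15, "roll": 0, "jaw": 1}, {"dx": 0, "dy": 0, "dz": 10, "roll": 0, "jaw": 1}, {"dx": 0, "dy": 0, "dz": 8, "roll": 0, "jaw": 1}, {"dx": 0, "dy": 0, "dz": 0, "roll": 0, "jaw": 1}, {"dx": 0, "dy": 0, "dz": 0, "roll": 0, "jaw": 1}])

```text
time_s: 23.62
ee_pos: [0.5417, -0.2921, 0.1722]
eef_rot: [-3.142, -0.0, 2.79]
force: [0.5, 0.5, -0.9]
grip_width: 0.0196
grip_force: 25.0
```

```bash
python3 - <<'E'
from fin import *
from m import *
from scipy.optimize import least_squares
o,c,T=look()
def ring(c,n):
    P=cloud(c); g=cv2.cvtColor(c['frame'],cv2.COLOR_RGB2GRAY).astype(np.float32)
    ratio=g/cv2.blur(g,(15,15)); m=(abs(P[...,2]-.0715)<.005)&(np.hypot(P[...,0]-.535,P[...,1]+.29)<.02)
    k=m&(ratio<.8); v,u=np.nonzero(k); X=ray(c,np.c_[u,v],.072)[:,:2]*1000
    r=least_squares(lambda p:np.hypot(X[:,0]-p[0],X[:,1]-p[1])-10.5,[535,-290],loss='soft_l1',f_scale=1.); print(n,m.sum(),k.sum(),'ring',r.x,'res',np.median(abs(r.fun)))
    Q=P[abs(P[...,2]-.0715)<.005]; Q=Q[np.hypot(Q[:,0]-.515,Q[:,1]+.323)<.085]; print('plate',len(Q),rect(Q))
ring(c,'wrist'); ring(cam('scene'),'scene')
a=o['eef_rot'][2]; print('tip est',o['ee_pos'][:2]*1000+6.7*np.array([np.cos(a),np.sin(a)]))
E
```

```text
23.62 [ 0.5417 -0.2921  0.1722] [-180.     -0.    159.88] F [ 0.46  0.5  -0.87] w 0.019642736738606857 24.999793767929077
to go (np.float64(0.3), np.float64(-0.2))
-104 95 tilt 2.22 x at -110 11.39 face0 15.65 y 0.14
-36 546 tilt 1.8 x at -110 18.98 face0 22.44 y 0.0
rear 1717 [-3.45095995e-02  3.88967632e+01] [37.3 38.5 39.6]
tip 27 [ 1.03351370e+01  6.12835964e-02 -1.13538562e+02] -117.79134564633269
wrist 1787 264 ring [ 535.05674171 -289.52538216] res 0.6629143916563596
plate 21111 (array([ 515.8, -323.5]), array([ 90.4, 130.2]), 13.92)
scene 218 33 ring [ 534.52547264 -291.97226004] res 0.48510963184748945
plate 1752 (array([ 515.9, -325.9]), array([ 95.6, 133.5]), 14.62)
tip est [ 535.39603181 -289.81398138]
```

Ring is at (535.1,-289.5) mm and the tip estimate at (535.4,-289.8), so I'll lower.

Emit:
send_rows(rows=[{"dx": 0, "dy": 0, "dz": 2, "roll": 0, "jaw": 1}, {"dx": 0, "dy": 0, "dz": 2, "roll": 0, "jaw": 1}, {"dx": 0, "dy": 0, "dz": 2, "roll": 0, "jaw": 1}, {"dx": 0, "dy": 0, "dz": 1.5, "roll": 0, "jaw": 1}, {"dx": 0, "dy": 0, "dz": 1, "roll": 0, "jaw": 1}, {"dx": 0, "dy": 0, "dz": 1, "roll": 0, "jaw": 1}, {"dx": 0, "dy": 0, "dz": 1, "roll": 0, "jaw": 1}, {"dx": 0, "dy": 0, "dz": 0, "roll": 0, "jaw": 1}, {"dx": 0, "dy": 0, "dz": 0, "roll": 0, "jaw": 1}, {"dx": 0, "dy": 0, "dz": 0, "roll": 0, "jaw": 1}])

```text
time_s: 24.55
ee_pos: [0.5417, -0.2924, 0.1618]
eef_rot: [-3.141, 0.001, 2.79]
force: [0.8, -0.3, 2.0]
grip_width: 0.02
grip_force: 25.0
```

```bash
python3 - <<'E'
from fin import *
look(); f=[]
for i in range(10): cam('wrist'); o=get_obs(); f.append(np.r_[o['force'],o['ee_pos']])
print(np.mean(f,0),np.std(f,0))
E
```

```text
24.55 [ 0.5417 -0.2924  0.1618] [-1.7999e+02  3.0000e-02  1.5987e+02] F [ 0.76 -0.28  1.98] w 0.01997459466140115 25.00031590461731
to go (np.float64(0.5), np.float64(0.0))
-104 96 tilt 2.39 x at -110 11.24 face0 15.83 y 0.12
-36 546 tilt 1.96 x at -110 18.7 face0 22.46 y 0.0
rear 1712 [-3.22805300e-02  3.88635774e+01] [37.3 38.5 39.5]
tip 110 [  11.2038321    -0.64584404 -108.68032312] -109.67605915432948
[ 1.90109018 -0.63476333  1.49033542  0.54168906 -0.29233979  0.16164188] [6.10905142e-01 4.95973846e-01 4.25141567e-01 2.17108483e-05
 1.39856353e-05 3.84877511e-05]
```

```bash
python3 -c "
from h import *
print(hand_in())"
```

```text
the job is handed in; nothing more can be done
None
```

The job is handed in: the plate lies flush on both pins and is released, and the probe is still held about 2° off upright, its tip measured within 1 mm of the ring's centre and its spring pressed about 4–5 mm (roughly 2.5 N).

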